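# Draw out the garlic tray

### The job

Push the dish that stands in front of the wooden organiser aside, then hook a fingertip behind the lip of the tray that holds the garlic bulb and draw that tray all the way out to its stop, without running it into the dish. Lift and pinch nothing: the dish is only slid along the worktop, upright, the tray is only pulled from behind its lip (do not press on its front panel), and what lies in the trays is not touched. The garlic stays in its tray, the tray with the lemon stays shut, and the cup and the onion beside stay where they are.

Things in the scene. Friction and masses are not known exactly. Their poses are not given: they have to be found in the camera images.
- organiser: low wooden organiser fixed on the worktop, 210 mm deep (x), 240 wide (y), walls 40 high, open at front and top, with two wooden trays side by side. Origin: centre of its underside, on the worktop; -x points out of the front, towards the robot, +y to the left. Tray centre lines at y = +56.5 mm (left) and -56.5 mm (right); shut, their front panels stand at x = -110 mm
- left_tray (a joint): left tray (+y); value = how far it is drawn out of the front (organiser's -x), m: 0 shut, 0.130 at the stop; about 2 N friction, stays where left. 200 mm long, 104 wide, 5 mm walls; above the worktop: underside 12 mm, inner floor 17, side and back walls up to 40, lip (front board) up to 58. Holds either the garlic or the lemon
- right_tray (a joint): right tray (-y); value = how far it is drawn out of the front (organiser's -x), m: 0 shut, 0.130 at the stop; about 2 N friction, stays where left. 200 mm long, 104 wide, 5 mm walls; above the worktop: underside 12 mm, inner floor 17, side and back walls up to 40, lip (front board) up to 58. Holds the other of the two
- left_lip (a point): middle of the top rear edge of the left tray's front board (lip), 58 mm above the worktop; moves with the tray, axes parallel to the organiser's. The lip is 15 mm thick (from here to -x), 104 mm wide and 41 mm above the inner floor; behind it (+x) the tray is clear, 94 mm wide inside, for at least 85 mm before what lies in it
- right_lip (a point): middle of the top rear edge of the right tray's front board (lip), 58 mm above the worktop; moves with the tray, axes parallel to the organiser's. The lip is 15 mm thick (from here to -x), 104 mm wide and 41 mm above the inner floor; behind it (+x) the tray is clear, 94 mm wide inside, for at least 85 mm before what lies in it
- left_face: front panel of the left tray: the front 5 mm of the lip, 108 x 46 mm, facing the robot; not to be pressed by the fingers; origin as the tray's: centre of its underside
- right_face: front panel of the right tray: the front 5 mm of the lip, 108 x 46 mm, facing the robot; not to be pressed by the fingers; origin as the tray's: centre of its underside
- garlic: loose garlic bulb, 60 mm across, 59 mm high, lying in the rear half of one tray, left or right; origin at the centre of its underside
- lemon: loose lemon, 71 x 53 x 51 mm, in the rear half of the other tray; origin at the centre of its underside
- dish: round straight-sided white ceramic dish with dark contents, loose, outer diameter 80 mm, 42 mm high, about 0.16 kg, standing on the worktop 20 to 45 mm in front of the trays and in the way of both; origin at the centre of its underside
- small_cup: white cup without handle, 76 mm across, 56 mm high, loose bystander to the left of the organiser; origin at the centre of its underside
- onion: onion, 71 x 73 x 99 mm, loose bystander to the left; origin at the centre of its underside

How it is judged:
By the outcome, as a careful person would: the job done as asked, in the order asked, and still so for the second after the job is handed in, with the robot touching nothing.
It also fails if it takes over 45 s, if anything falls off the work surface, if the arm or the gripper's body presses on something with over 40 N, if the wrist force passes 120 N, or if a joint passes its speed limit or range.

### The arm

A 6-joint arm with a two-finger parallel gripper is mounted at the origin on the work surface; the furniture and walls round the work are solid. World frame = base frame: x ahead of the robot, y to its left, z up, the work surface at z = 0. Lengths are in m, angles in rad, forces in N, time in s.
With the tool pointing down it reaches from about 0.35 to 0.975 m from the base axis. Payload 4.9 kg.
Tool frame: the origin (TCP) lies midway between the tips of the shut fingers; the grasp point (between the pads) lies 19 mm behind it; z points along the fingers, y is the line along which they close (so a half turn about z gives the same grasp; the last joint's range is limited). The gripper opens to 85 mm and grips with 20 to 120 N. Pads are 22 mm wide; open, the fingers measure 114 mm over their backs; the gripper's body (76 mm by 85 mm) begins 54 mm behind the grasp point. The pads swing forward as they close: fully open they stand 13 mm farther back than shut.
Start: joints at [-1.465, 0.053, 1.613, -0, 1.476, -0.119], TCP at [0.139, -0.609, 0.231] pointing down, gripper open.
Joint ranges: [-3.01, 3.01], [-1.01, 2.22], [0.06, 2.58], [-1.02, 4.17], [0.09, 2.62], [-3.14, 3.14]. Speed limits (rad/s): [2.57, 2.57, 3.14, 3.14, 3.14, 3.14].

### API

Orientations are given as a unit quaternion [w, x, y, z].
In Python, from plant import manip, eyes, workorder gives the robot as it stands (manip), with the cameras (eyes) and the job (workorder).
- The arm moves only by the tool advance, called in YAML: its name, and indented under it one key for each argument. Schema: {"type":"object","properties":{"plan":{"type":"array","items":{"type":"array","items":{"type":"number"},"minItems":7,"maxItems":7},"minItems":1,"maxItems":5},"only":{"type":"string"},"quiet":{"type":"boolean"},"lines":{"type":"string"}},"required":["plan"],"additionalProperties":false}. plan is a list of rows, 1 to 5 of them, each of 7 numbers: the opening from 0.0 (shut) to 1.0 (fully open), then dx, dy, dz in shares of the most that a row can go, 1 being 62.5 mm, then a rotation vector rx, ry, rz in units of 0.1 rad; each row shifts and turns the commanded pose from where the row before left it, along the tool's axes as they then stand; what a row does not reach is not made up. A row lasts 1/8 s, in which the tool goes at most 0.0625 m and 0.188 rad, less where a joint would pass 70% of its speed; a pose out of reach is approached as far as the arm can. The fingers move at their own pace and stop on an object; the grip force is fixed at half the most. Time passes only in rows, so rows that do not move let the fingers close. The tool returns the time, the measured TCP pose, the force, the opening and the grip force at its end. only (a regular expression) keeps the lines of the reply that match it, lines (a string "A,B") keeps lines A to B, and quiet returns only ok. Input that does not fit is refused with a message, and nothing moves.
- manip.state(): the state, without advancing time (a new reading comes with each control period).
- eyes.grab_frame(name): name is "scene" or "top"; returns the picture (420x560x3 uint8, red, green, blue); there is no depth.
- eyes.camera_params(name): a dict with "intrinsics" (3x3 intrinsics, pixels), "xyz" and "orientation" of the camera in the world. Camera axes: x right, y down, z forward; pixel columns grow to the right and rows downward; lengths in m; the calibration is good to about 2 mm. A picture is of the moment at which its call begins. camera_params takes no time and is no camera call.
- workorder.job_done(): hands the job in; it is judged then, once.
The state is a dict: "time": time; "joint_pos": joint angles; "joint_vel": joint speeds; "joint_efforts": joint torques, N m; "tool_pos": TCP position; "tool_rot": TCP orientation; "contact_force": force on the tool from outside, world axes, zero at the start; "ft_torque": the same for the moment, N m; "gripper_width": opening from 0.0 (shut) to 1.0 (fully open); "grasp_force": force on a finger pad.
Only numpy, scipy, OpenCV 4.12 (cv2) and the standard library are available. Lean on these libraries where they do the work, as an engineer would, in place of code of your own. Each camera call takes 0.05 s, during which the arm holds its last target. There are 200 camera calls.

## Working session

There is one attempt and no reset: what is moved stays moved. The work goes in short steps, Python scripts to look and compute and a tool call to move; the robot and the scene stay as the last step left them, time stands still between calls to the robot, and variables do not carry over. Pictures are saved under pics/ and viewed, at most 10 in all, crops included, and the job is handed in when it is done.

```bash
ls; mkdir -p pics; python3 - <<'E'
from plant import manip, eyes, workorder
import cv2
for n in("scene","top"):
    cv2.imwrite(f"pics/{n}0.png",eyes.grab_frame(n)[:,:,::-1]); print(eyes.camera_params(n))
s=manip.state();print(s["time"],s["tool_pos"],s["tool_rot"],s["gripper_width"])
E
```

```text
pics
plant.py
{'intrinsics': array([[463.10296046,   0.        , 283.94772586],
       [  0.        , 463.10296046, 214.39041086],
       [  0.        ,   0.        ,   1.        ]]), 'xyz': array([0.08818962, 0.55282955, 0.75107643]), 'orientation': array([ 0.13803545, -0.31385097,  0.85033011, -0.39922736])}
{'intrinsics': array([[472.95717554,   0.        , 282.78099053],
       [  0.        , 472.95717554, 211.26584455],
       [  0.        ,   0.        ,   1.        ]]), 'xyz': array([ 0.34345321, -0.07518997,  1.23871603]), 'orientation': array([-0.07844226,  0.71806712, -0.68738076,  0.07572389])}
0.1 [ 0.13926062 -0.60871294  0.23019531] [-9.08181153e-04  9.93689723e-01  1.12160195e-01  6.67607847e-06] 0.9984281680039013
```

View pics/top0.png

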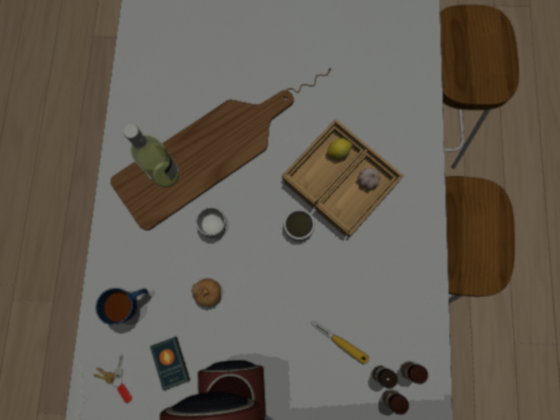

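View pics/scene0.png

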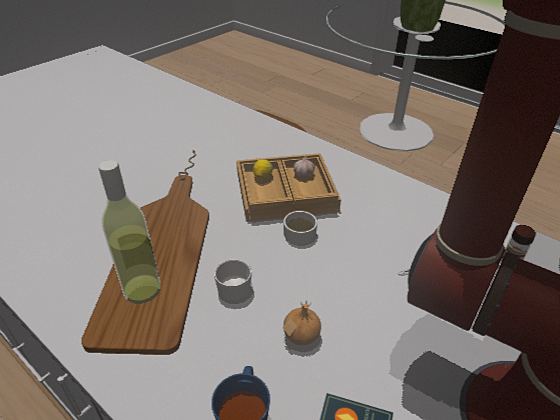

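The top view shows the organiser at about (342,178) px, its front facing lower left. The lemon (340,148) is in the left tray and the garlic (369,179) in the right. The dish is at (299,225), the cup at (211,223) and the onion at (207,292). I'll enlarge this area for accurate corner positions.

```bash
python3 - <<'E'
import cv2
a=cv2.imread("pics/top0.png")[110:260,180:420]
a=cv2.convertScaleAbs(a,alpha=1.4)
cv2.imwrite("pics/crop.png",cv2.resize(a,(800,500),interpolation=cv2.INTER_CUBIC))
E
```

```text
(no output)
```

View pics/crop.png

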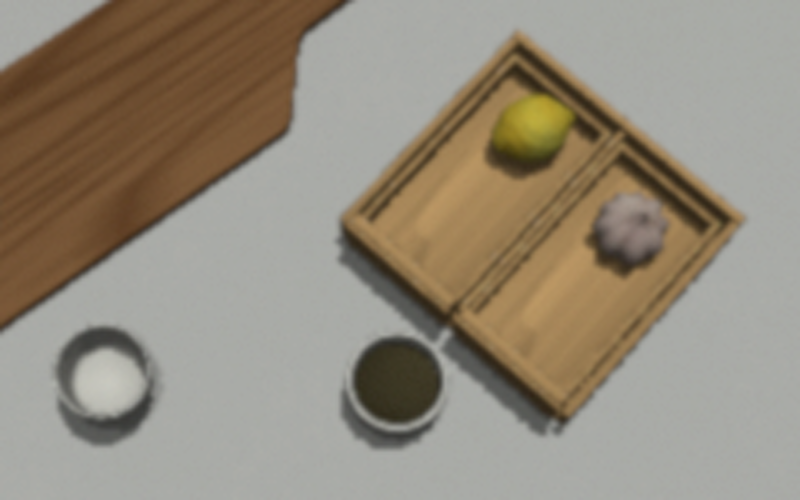

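The crop (3.33x, offset 180,110) gives these corners: organiser back-left (517,33), back-right (744,216), lip front-left (343,221), lip front-right (558,413), lip gap (450,313). The dish rim centre is at (396,383) and the cup rim at (104,372).

```bash
cat > h.py <<'E'
import numpy as np
from plant import manip, eyes, workorder
from scipy.spatial.transform import Rotation as R
def cam(n):
    p=eyes.camera_params(n);return p["intrinsics"],R.from_quat(p["orientation"],scalar_first=True).as_matrix(),p["xyz"]
def unproj(n,uv,z):
    K,M,t=cam(n);d=M@np.linalg.solve(K,[*uv,1]);return t+d*(z-t[2])/d[2]
def proj(n,P):
    K,M,t=cam(n);q=K@M.T@(np.asarray(P)-t);return q[:2]/q[2]
c2=lambda u,v:(180+(u+.5)/3.3333-.5,110+(v+.5)/3.3333-.5)
E
python3 - <<'E'
from h import *
from scipy.optimize import least_squares
obs=[((517,33),(.105,.12,.04)),((744,216),(.105,-.12,.04)),((343,221),(-.110,.1105,.058)),((558,413),(-.110,-.1105,.058)),((450,313),(-.110,0,.058))]
T=lambda p,P:np.array([p[0]+np.cos(p[2])*P[0]-np.sin(p[2])*P[1],p[1]+np.sin(p[2])*P[0]+np.cos(p[2])*P[1],P[2]])
W=[unproj("top",c2(*o[0]),o[1][2]) for o in obs]
f=lambda p:np.ravel([(T(p,o[1])-w)[:2] for o,w in zip(obs,W)])
r=least_squares(f,[.5,-.2,-.7]);print(r.x,np.degrees(r.x[2]));print(r.fun.reshape(-1,2)*1e3)
np.save("org.npy",r.x)
p=r.x
for n,u,z in(("dish",(396,383),.042),("cup",(104,372),.056)):
    w=unproj("top",c2(*u),z);d=w[:2]-p[:2];c,s=np.cos(p[2]),np.sin(p[2])
    print(n,w,"in org",c*d[0]+s*d[1],-s*d[0]+c*d[1])
for P in [o[1] for o in obs]: print(proj("scene",T(p,P)))
on=unproj("top",(207,292),.05);print("onion",on)
print("lip",T(p,(-.095,-.0565,.058)), "front dir",-np.cos(p[2]),-np.sin(p[2]))
E
```

```bash
cat >> h.py <<'E'
def o2w(x,y,z):
    p=np.load("org.npy");c,s=np.cos(p[2]),np.sin(p[2]);return np.array([p[0]+c*x-s*y,p[1]+s*x+c*y,z])
def w2o(P):
    p=np.load("org.npy");c,s=np.cos(p[2]),np.sin(p[2]);d=np.array(P)[:2]-p[:2];return np.array([c*d[0]+s*d[1],-s*d[0]+c*d[1],P[2]])
def want():
    p=np.load("org.npy");a=p[2]  # tool y along org x, z down
    y=np.array([np.cos(a),np.sin(a),0]);z=np.array([0,0,-1.]);return R.from_matrix(np.c_[np.cross(y,z),y,z])
def plan(*P):
    s=manip.state();r=R.from_quat(s["tool_rot"],scalar_first=True)
    print("t",s["time"],"org",w2o(s["tool_pos"]).round(4),"F",np.round(s["contact_force"],1),"w",s["gripper_width"],"rotvec",(r.inv()*want()).as_rotvec().round(4))
    t=np.array(s["tool_pos"])
    for q in P:
        q=o2w(*q);print("now axes",r.inv().apply(q-t).round(4),"| final axes",want().inv().apply(q-t).round(4));t=q
E
python3 -c "
from h import *
plan((-.177,-.088,.23),(-.177,-.088,.012))"
```

```text
t 0.1 org [-0.1916 -0.6685  0.2302] F [-0.2  0.5 -0.1] w 0.9984281680039013 rotvec [-0.0017 -0.0008 -0.653 ]
now axes [ 0.47   -0.3411  0.0009] | final axes [5.805e-01 1.460e-02 2.000e-04]
now axes [-0.      0.0004  0.218 ] | final axes [0.    0.    0.218]
```

The manual's scale: shifts go in shares of 62.5 mm and turns go in units of 0.1 rad. Converting my numbers, 0.055 m is 0.88, 0.0146 m is 0.2336, -0.164 rad is -1.64.

advance:
  plan:
    - [0.4,0,0,0,0,0,-1.63]
    - [0.4,0,0,0,0,0,-1.63]
    - [0.4,0,0,0,0,0,-1.63]
    - [0.4,0,0,0,0,0,-1.64]
    - [0.4,0.88,0.2336,0,0,0,0]

```text
time: 0.72
tool_pos: [0.1841, -0.577, 0.2305]
tool_rot: [-0.0, 0.906, 0.423, -0.0]
contact_force: [0.8, -0.7, 1.0]
gripper_width: 0.399
grasp_force: 0.0
```

advance:
  plan:
    - [0.4,0.88,0,0,0,0,0]
    - [0.4,0.88,0,0,0,0,0]
    - [0.4,0.88,0,0,0,0,0]
    - [0.4,0.88,0,0,0,0,0]
    - [0.4,0.88,0,0,0,0,0]

```text
time: 1.35
tool_pos: [0.3621, -0.363, 0.2308]
tool_rot: [-0.0, 0.905, 0.425, 0.0]
contact_force: [1.3, 0.7, 0.4]
gripper_width: 0.401
grasp_force: 0.0
```

advance:
  plan:
    - [0.4,0.88,0,0,0,0,0]
    - [0.4,0.88,0,0,0,0,0]
    - [0.4,0.88,0,0,0,0,0]
    - [0.4,0.88,0,0,0,0,0]
    - [0.4,0.48,0,0,0,0,0]

```text
time: 1.98
tool_pos: [0.522, -0.17, 0.2307]
tool_rot: [-0.0, 0.905, 0.426, -0.0]
contact_force: [-0.4, -0.1, 0.1]
gripper_width: 0.401
grasp_force: 0.0
```

```bash
python3 -c "
from h import *
plan((-.177,-.088,.23),(-.177,-.088,.012))
import cv2
cv2.imwrite('pics/s1.png',eyes.grab_frame('scene')[:,:,::-1])"
```

```text
t 1.975 org [-0.1775 -0.0865  0.2307] F [-0.4 -0.1  0.1] w 0.40090574827310815 rotvec [-0.0009 -0.0001  0.0024]
now axes [-0.0015  0.0004  0.0007] | final axes [-0.0015  0.0005  0.0007]
now axes [-0.00e+00  2.00e-04  2.18e-01] | final axes [0.    0.    0.218]
```

View pics/s1.png

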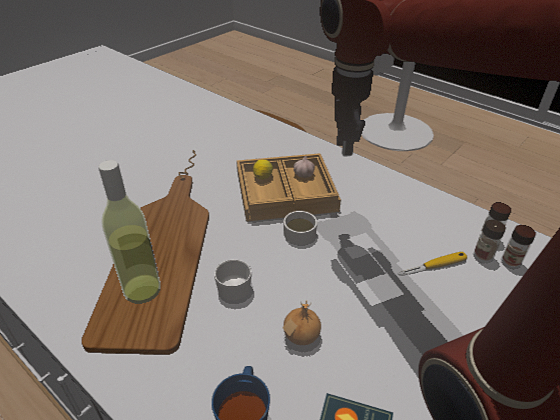

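The gripper hangs above the worktop, to the right of the dish (300,227), with nothing beneath it. I'll go down, then push in slower rows.

In the tool's units: 0.06 m is 0.96, 0.035 m is 0.56.

advance:
  plan:
    - [0.4,0,0,0.96,0,0,0]
    - [0.4,0,0,0.96,0,0,0]
    - [0.4,0,0,0.96,0,0,0]
    - [0.4,0,0,0.56,0,0,0]
    - [0.4,0,0,0,0,0,0]

```text
time: 2.65
tool_pos: [0.5177, -0.1711, 0.0125]
tool_rot: [-0.003, 0.905, 0.425, -0.003]
contact_force: [0.2, -0.4, -0.1]
gripper_width: 0.402
grasp_force: 0.0
```

```bash
python3 -c "
from h import *
plan((-.177,.043,.014))
import cv2
cv2.imwrite('pics/s2.png',eyes.grab_frame('top')[110:310,180:440,::-1].repeat(3,0).repeat(3,1))"
```

```text
t 2.65 org [-0.1801 -0.0901  0.0125] F [ 0.2 -0.4 -0.1] w 0.40190294406044313 rotvec [-0.0083  0.0021 -0.0002]
now axes [ 0.1331  0.003  -0.0019] | final axes [ 0.1331  0.0031 -0.0015]
```

View pics/s2.png

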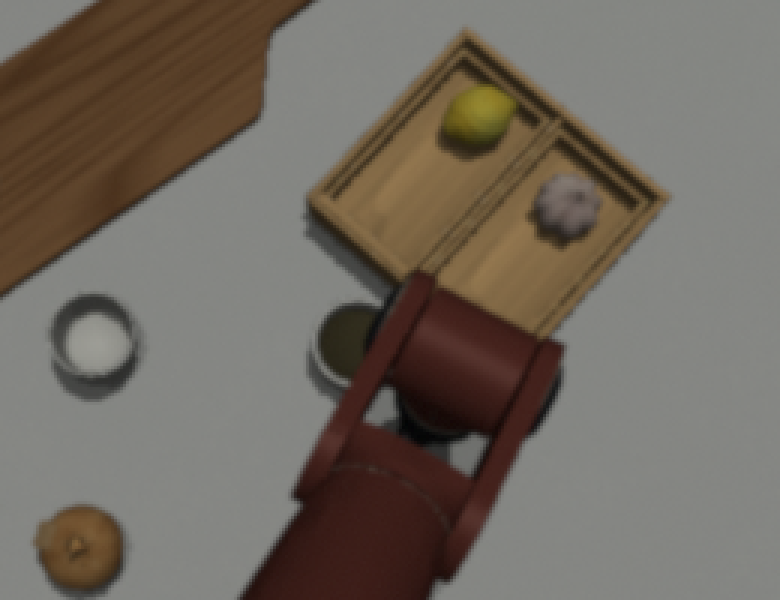

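The wrist is down just right of the dish (118,115 px on the full picture), which has not moved, and everything else is clear. Next I push.

In the tool's units: 0.015 m is 0.24, 0.012 m is 0.192.

advance:
  plan:
    - [0.4,0.24,0.032,0,0,0,0]
    - [0.4,0.192,0,0,0,0,0]
    - [0.4,0.16,0,0,0,0,0]
    - [0.4,0.16,0,0,0,0,0]
    - [0.4,0.16,0,0,0,0,0]

```text
time: 3.32
tool_pos: [0.5596, -0.1297, 0.0168]
tool_rot: [0.001, 0.905, 0.425, -0.0]
contact_force: [-1.8, -1.6, 2.3]
gripper_width: 0.401
grasp_force: 1.6
```

advance:
  plan:
    - [0.4,0.16,0,0,0,0,0]
    - [0.4,0.16,0,0,0,0,0]
    - [0.4,0.16,0,0,0,0,0]
    - [0.4,0.16,0,0,0,0,0]
    - [0.4,0.16,0,0,0,0,0]

```text
time: 3.95
tool_pos: [0.5913, -0.0908, 0.0162]
tool_rot: [-0.0, 0.905, 0.425, -0.0]
contact_force: [-2.5, -2.8, 3.3]
gripper_width: 0.398
grasp_force: 1.6
```

```bash
python3 -c "
from h import *
plan((-.177,.043,.014))"
```

```text
t 3.95 org [-0.1747  0.0187  0.0162] F [-2.5 -2.8  3.3] w 0.3980086458411165 rotvec [-0.0002  0.0001  0.    ]
now axes [ 0.0243 -0.0023  0.0022] | final axes [ 0.0243 -0.0023  0.0022]
```

advance:
  plan:
    - [0.4,0.16,0,0,0,0,0]
    - [0.4,0.16,0,0,0,0,0]
    - [0.4,0.08,0,0,0,0,0]
    - [0.4,0,0,0,0,0,0]
    - [0.4,-0.192,0,0,0,0,0]

```text
time: 4.58
tool_pos: [0.5992, -0.0809, 0.016]
tool_rot: [-0.0, 0.905, 0.425, 0.0]
contact_force: [-0.1, -0.7, 0.3]
gripper_width: 0.4
grasp_force: 0.0
```

advance:
  plan:
    - [0.4,-0.48,0,0,0,0,0]
    - [0.4,-0.32,0,-0.48,0,0,0]
    - [0.4,0,0,-0.96,0,0,0]
    - [0.0,0,0,-0.48,0,0,0]
    - [0,0,0,0,0,0,0]

```text
time: 5.2
tool_pos: [0.5689, -0.121, 0.1398]
tool_rot: [0.002, 0.905, 0.425, 0.002]
contact_force: [-0.2, -0.1, -0.5]
gripper_width: 0.004
grasp_force: 0.0
```

```bash
python3 -c "
from h import *
plan((-.065,-.0565,.135),(-.065,-.0565,.03))
import cv2
cv2.imwrite('pics/s3.png',eyes.grab_frame('scene')[:,:,::-1])"
```

```text
t 5.2 org [-0.1727 -0.0188  0.1398] F [-0.2 -0.1 -0.5] w 0.004474812709064188 rotvec [ 0.0062 -0.0026 -0.0008]
now axes [-0.0376  0.1077  0.0054] | final axes [-0.0377  0.1077  0.0048]
now axes [-0.0003 -0.0007  0.105 ] | final axes [0.    0.    0.105]
```

View pics/s3.png

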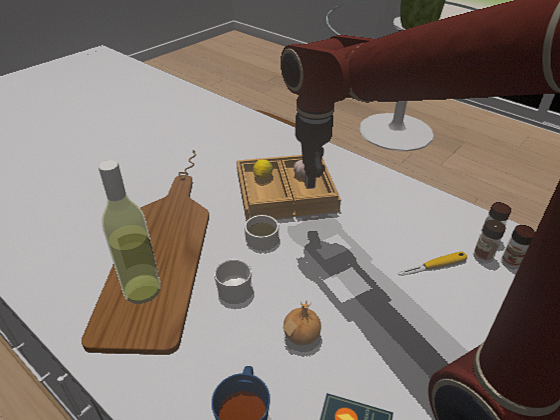

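The dish has slid left to about (262,228) px, upright, in front of the left tray and clear of the cup (234,273). I'll check where it is and move over the garlic tray.

In the tool's units: 0.027 m is 0.432, 0.0265 m is 0.424.

advance:
  plan:
    - [0,-0.152,0.432,0,0,0,0]
    - [0,-0.152,0.432,0,0,0,0]
    - [0,-0.152,0.432,0,0,0,0]
    - [0,-0.144,0.424,0,0,0,0]
    - [0,0,0,0,0,0,0]

```text
time: 5.88
tool_pos: [0.625, -0.2182, 0.1332]
tool_rot: [-0.002, 0.906, 0.424, -0.001]
contact_force: [-0.6, -0.3, 0.1]
gripper_width: -0.004
grasp_force: 0.0
```

```bash
python3 -c "
from h import *
print('dish',w2o(unproj('scene',(262,225),.042)))
plan((-.065,-.0565,.135),(-.065,-.0565,.03))
import cv2
cv2.imwrite('pics/s4.png',eyes.grab_frame('scene')[120:270,180:380,::-1].repeat(4,0).repeat(4,1))"
```

```text
dish [-0.17363059  0.08886955  0.042     ]
t 5.875 org [-0.0675 -0.0578  0.1332] F [-0.6 -0.3  0.1] w -0.0040442219980405735 rotvec [-0.0042  0.001  -0.0018]
now axes [ 0.0013  0.0025 -0.0018] | final axes [ 0.0013  0.0025 -0.0018]
now axes [1.00e-04 4.00e-04 1.05e-01] | final axes [0.    0.    0.105]
```

View pics/s4.png

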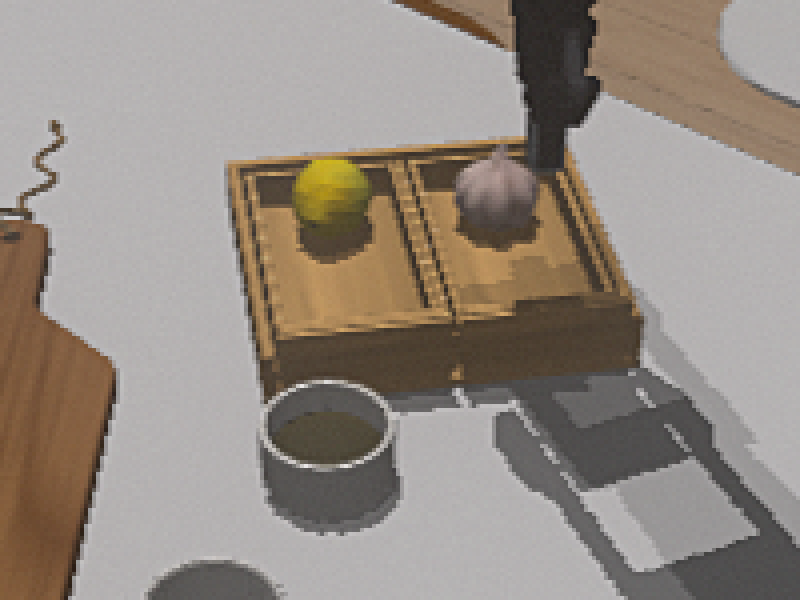

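```bash
python3 -c "
from h import *
c=lambda u,v:(180+(u+.5)/4-.5,120+(v+.5)/4-.5)
for u in((274,342),(456,326),(638,312),(632,303),(455,313),(278,331)): print(u,w2o(unproj('scene',c(*u),.058)))
for u in((230,163),(560,140)): print(u,w2o(unproj('scene',c(*u),.04)))
c3=lambda u,v:(180+u/3-.33,110+v/3-.33)
print(proj('scene',o2w(-.0675,-.0578,.1332)),'seen',c(546,168))"
```

```text
(274, 342) [-0.11556631  0.11366063  0.058     ]
(456, 326) [-0.11757448  0.00370982  0.058     ]
(638, 312) [-0.12156064 -0.10864239  0.058     ]
(632, 303) [-0.11228036 -0.10739387  0.058     ]
(455, 313) [-0.10499213  0.00185761  0.058     ]
(278, 331) [-0.10551483  0.11005243  0.058     ]
(230, 163) [0.10723702 0.11821789 0.04      ]
(560, 140) [ 0.10079589 -0.11465473  0.04      ]
[315.60331074 161.36067816] seen (316.125, 161.625)
```

The tip is well inside the tray, 15 mm or more behind the lip and far from the garlic. Now down.

advance:
  plan:
    - [0,0,0.032,0.64,0,0,0]
    - [0,0,0,0.64,0,0,0]
    - [0,0,0,0.32,0,0,0]
    - [0,0,0,0,0,0,0]

```text
time: 6.42
tool_pos: [0.6257, -0.2172, 0.0339]
tool_rot: [-0.002, 0.905, 0.425, -0.002]
contact_force: [-0.2, 0.2, 0.8]
gripper_width: 0.002
grasp_force: 0.0
```

advance:
  plan:
    - [0,0,-0.128,0,0,0,0]
    - [0,0,-0.128,0,0,0,0]
    - [0,0,-0.128,0,0,0,0]
    - [0,0,-0.192,0,0,0,0]
    - [0,0,-0.192,0,0,0,0]

```text
time: 7.05
tool_pos: [0.5909, -0.1878, 0.0374]
tool_rot: [0.001, 0.905, 0.425, 0.001]
contact_force: [1.9, -1.8, 2.9]
gripper_width: 0.002
grasp_force: 1.3
```

```bash
python3 -c "
from h import *
plan((-.195,-.0565,.033))"
```

```text
t 7.05 org [-0.1131 -0.0562  0.0374] F [ 1.9 -1.8  2.9] w 0.0017492676212847095 rotvec [ 0.0021 -0.0006 -0.    ]
now axes [-0.0003 -0.0819  0.0042] | final axes [-0.0003 -0.0819  0.0044]
```

In the tool's units: -0.012 m is -0.192, 0.001 m is 0.016.

advance:
  plan:
    - [0,0,-0.192,0.016,0,0,0]
    - [0,0,-0.192,0.016,0,0,0]
    - [0,0,-0.192,0.016,0,0,0]
    - [0,0,-0.192,0,0,0,0]
    - [0,0,-0.192,0,0,0,0]

```text
time: 7.68
tool_pos: [0.5437, -0.149, 0.033]
tool_rot: [-0.0, 0.905, 0.425, -0.0]
contact_force: [1.5, -2.1, 1.0]
gripper_width: 0.001
grasp_force: 1.3
```

advance:
  plan:
    - [0,0,-0.16,0,0,0,0]
    - [0,0,-0.128,0,0,0,0]
    - [0,0,-0.096,0,0,0,0]
    - [0,0,-0.064,0,0,0,0]
    - [0,0,-0.064,0,0,0,0]

```text
time: 8.3
tool_pos: [0.5195, -0.129, 0.033]
tool_rot: [-0.0, 0.905, 0.425, -0.0]
contact_force: [1.3, -1.8, -1.7]
gripper_width: 0.001
grasp_force: 1.1
```

```bash
python3 -c "
from h import *
plan((-.225,-.0565,.033))"
```

```text
t 8.3 org [-0.2055 -0.0565  0.033 ] F [ 1.3 -1.8 -1.7] w 0.0014882439234000758 rotvec [-0.0004  0.0002 -0.0001]
now axes [ 0.     -0.0195  0.    ] | final axes [ 0.     -0.0195  0.    ]
```

In the tool's units: -0.004 m is -0.064, -0.003 m is -0.048.

advance:
  plan:
    - [0,0,-0.064,0,0,0,0]
    - [0,0,-0.048,0,0,0,0]
    - [0,0,-0.048,0,0,0,0]
    - [0,0,-0.048,0,0,0,0]

```text
time: 8.8
tool_pos: [0.5141, -0.1243, 0.0338]
tool_rot: [0.007, 0.905, 0.425, 0.004]
contact_force: [19.2, -16.9, -17.6]
gripper_width: -0.005
grasp_force: 12.7
```

advance:
  plan:
    - [0,0,-0.032,0,0,0,0]
    - [0,0,-0.032,0,0,0,0]
    - [0,0,-0.032,0,0,0,0]

```text
time: 9.18
tool_pos: [0.5141, -0.1243, 0.0347]
tool_rot: [0.013, 0.905, 0.425, 0.008]
contact_force: [35.6, -29.0, -36.1]
gripper_width: -0.0
grasp_force: 21.9
```

```bash
python3 -c "
from h import *
plan()"
```

```text
t 9.175 org [-0.2128 -0.0564  0.0347] F [ 35.6 -29.  -36.1] w -0.00046243955478217385 rotvec [ 0.0307 -0.003   0.0001]
```

Firmly at the stop at 46 N. I'll ease back, rise and look.

In the tool's units: 0.012 m is 0.192, 0.008 m is 0.128.

advance:
  plan:
    - [0,0,0.096,0,0,0,0]
    - [0,0,0.128,0,0,0,0]
    - [0,0,0.192,0,0,0,0]
    - [0,0,0,0,0,0,0]

```text
time: 9.68
tool_pos: [0.5257, -0.1338, 0.0334]
tool_rot: [-0.0, 0.905, 0.425, -0.0]
contact_force: [-0.6, 0.4, -0.6]
gripper_width: -0.0
grasp_force: 0.0
```

```bash
python3 -c "
from h import *
plan()"
```

```text
t 9.675 org [-0.1977 -0.0563  0.0334] F [-0.6  0.4 -0.6] w -2.3492084069689254e-05 rotvec [-0.0004 -0.0001 -0.0002]
```

advance:
  plan:
    - [0,0,0,-0.48,0,0,0]
    - [0,0,0,-0.8,0,0,0]
    - [0,0,0,-0.96,0,0,0]
    - [0,-0.8,0,-0.48,0,0,0]
    - [0,-0.8,0,0,0,0,0]

```text
time: 10.3
tool_pos: [0.4623, -0.2116, 0.2075]
tool_rot: [0.003, 0.905, 0.426, 0.002]
contact_force: [-0.1, 0.1, 0.3]
gripper_width: -0.002
grasp_force: 0.0
```

advance:
  plan:
    - [0,-0.8,0,0,0,0,0]
    - [0,-0.8,0,0,0,0,0]
    - [0,-0.8,0,0,0,0,0]
    - [0,0,0,0,0,0,0]

```text
time: 10.8
tool_pos: [0.3637, -0.3273, 0.2031]
tool_rot: [-0.0, 0.906, 0.423, -0.0]
contact_force: [-0.3, 0.4, 0.2]
gripper_width: -0.001
grasp_force: 0.0
```

```bash
python3 -c "
from h import *
plan()
import cv2
a=eyes.grab_frame('scene')[130:300,190:380,::-1];b=eyes.grab_frame('top')[110:280,190:410,::-1]
cv2.imwrite('pics/s5.png',cv2.resize(cv2.hconcat([a,b]),(800,332)))"
```

```text
t 10.8 org [-0.1987 -0.3086  0.2031] F [-0.3  0.4  0.2] w -0.000779423198302654 rotvec [-0.0008  0.0001 -0.0046]
```

View pics/s5.png

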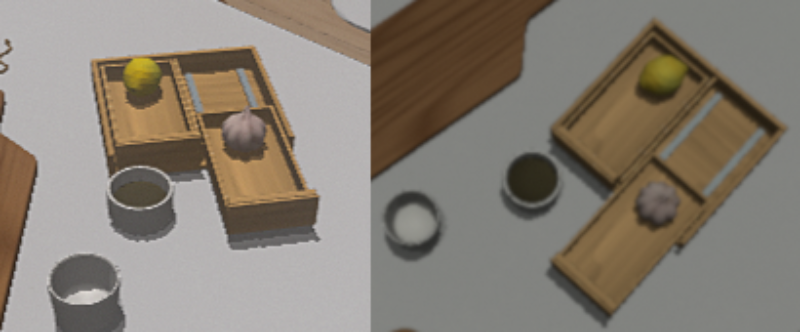

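The garlic tray is fully out with the garlic in it. The lemon tray is shut, the dish stands upright and clear, and the cup hasn't moved. I'm handing the job in.

```bash
python3 -c "
from plant import manip, eyes, workorder
print(workorder.job_done())"
```

```text
the job is handed in; nothing more can be done
None
```

I slid the dish about 90 mm to the left, upright, then drew the garlic tray out by its lip to its stop; the last pictures show the garlic still in it, the lemon tray shut and the cup in place, and the job is handed in (I got no verdict back).

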